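# Find a bowl's high side on a banding wheel and tap it true

## Task

Turn the banding wheel slowly (under a quarter turn a second is plenty) until the off-centre clay bowl's high side, where its wall comes closest to the pointer, squarely faces the pointer, and let the wheel stand still there for a moment. Then gently slide the bowl, without lifting it, back from the pointer until it is centred on the wheel to within 4 mm, and let go. Do not bump the pointer, knock the bowl hard, or disturb the other things on the table.

Things in the scene. Friction and masses are not known exactly. Their poses are not given: they have to be found in the camera images.
- wheel: fixed foot of the banding wheel; origin on the vertical wheel axis at table height. It carries a flat round aluminium head, 260 mm across, whose top is 90 mm above the table
- wheel_head (a joint): angle of the turning head about the vertical wheel axis, rad, growing anticlockwise seen from above, no end stops in practice (30 rad either way); light friction holds it where it is left (about 1 N at a pin turns it), it does not coast
- pin0 (a point): top centre of one of the head's six identical upright steel bat pins: 14 mm in diameter, standing 25 mm above the head (tops 115 mm above the table), evenly spaced 60 degrees apart on a circle of radius 118 mm about the wheel axis. They turn with the head; pushed sideways they turn it
- bowl: straight-sided open clay bowl, 120 mm across outside, 60 mm tall, walls 6 mm and floor 8 mm thick, 0.5 kg, standing loose and 12 to 21 mm off-centre on the head and turning with it by friction (rim 150 mm above the table); origin at the centre of its underside, z up. Its high side lies in the direction from the wheel axis to the bowl's origin; it can be slid by pushing its wall from inside or outside
- pointer: fixed steel pointer gauge: its origin lies on the wheel axis at table height and its x axis runs level from the axis out through the pointer. A 14 mm post with a 60 mm round foot stands 168 mm from the axis (top 152 mm above the table); from it an 8 mm horizontal rod, 135 mm above the table, reaches in over the pins to the tip. The pins pass under the rod, a gripper's fingers on a pin do not
- pointer_tip (a point): the pointer's tip, 85 mm from the wheel axis, 135 mm above the table; it clears the bowl by 4 mm or more at its high side
- brush_jar: white ceramic jar, 72 mm across and 110 mm tall, with three brushes standing in it up to about 215 mm above the table; origin at the centre of its underside; to be left alone
- slip_bottle: white plastic jar with grey lid, 68 mm across, 150 mm tall; origin at the centre of its underside; to be left alone
- disc_a: domed clay disc, 80 mm across, 29 mm thick; origin at the centre of its underside; to be left alone
- disc_b: domed dark clay disc, 84 mm across, 29 mm thick; origin at the centre of its underside; to be left alone
- disc_c: domed pale clay disc, 82 mm across, 29 mm thick; origin at the centre of its underside; to be left alone
- fish_a: flat clay fish plate, about 200 mm long, 13 mm thick; origin at the centre of its underside; to be left alone
- fish_b: flat pale clay fish plate, about 180 mm long, 13 mm thick; origin at the centre of its underside; to be left alone
Not all that is in view belongs to the job. What is shaped like the bowl but blue or green is not meant. What is shaped like the pointer but red is not meant.

How it is judged:
By the outcome, as a careful person would: the job done as asked, in the order asked, and still so for the second after the job is handed in, with the robot touching nothing.
It also fails if it takes over 70 s, if anything falls off the work surface, if the arm or the gripper's body presses on something with over 40 N, if the wrist force passes 120 N, or if a joint passes its speed limit or range.

## Robot

A 7-joint arm with a two-finger parallel gripper is mounted at the origin on the work surface. World frame = base frame: x ahead of the robot, y to its left, z up, the work surface at z = 0. Lengths are in m, angles in rad, forces in N, time in s.
With the tool pointing down it reaches from about 0.425 to 0.925 m from the base axis. Payload 6.8 kg.
Tool frame: the origin (TCP) lies on the centre line of the jaws, within the pads' length; the fingertips stand bot.finger_overhang ahead of it and the grasp point (between the pads) lies 3 mm ahead of it (bot.finger_overhang is the distance from the TCP to the fingertips, in m); z points along the fingers, y is the direction in which the jaws open and shut (so a half turn about z gives the same grasp; the last joint's range is limited). The gripper opens to 85 mm and grips with 20 to 120 N. Pads are 22 mm wide; open, the fingers measure 114 mm over their backs; the gripper's body (76 mm by 85 mm) begins 54 mm behind the grasp point. The pads swing forward as they close: fully open they stand 13 mm farther back than shut.
Start: joints at [-1.318, 0.477, 0.022, 1.555, -0.011, 1.109, -0.083], TCP at [0.238, 0.632, 0.253] pointing down, gripper open.
Joint ranges: [-2.96, 2.96], [-0.34, 2.1], [-1.41, 1.46], [0.24, 2.44], [-1.37, 4.51], [0.17, 1.92], [-2.96, 2.96]. Speed limits (rad/s): [2.39, 2.39, 3.14, 3.14, 3.14, 3.14, 3.14].

## Interface

Orientations are given as a unit quaternion [w, x, y, z].
In Python, from station import bot gives the robot as it stands.
- The arm moves only by the tool drive_tool, never from a script. Its argument "increments" is text: rows parted by semicolons, each of 4 numbers parted by spaces: the shift along the world's x, y, z in m, then the turn about the world's z in rad. In form: tx ty tz spin; .... A call has 1 to 12 rows; each row shifts and turns the commanded pose from where the row before left it; what a row does not reach is not made up. A row lasts 1/12 s, in which the tool goes at most 41.7 mm and 7.16 degrees, less where a joint would pass 70% of its speed; a pose out of reach is approached as far as the arm can. A call is refused whole if a number of a shift passes 0.0417 or a number of a turn 0.125, either way. A call with a gripper value outside its range is refused whole. "grip" is the opening, from 0 (shut) to 1 (fully open), set as the call begins (left out, the last holds). The fingers move at their own pace and stop on an object; "squeeze" is the grip in N (left out, the last holds). Time passes only in rows, so rows that do not move let the fingers close. It gives the time, the measured TCP pose, the force and the opening at its end, in the units of the state.
- bot.get_obs(): the state, without advancing time (a new reading comes with each control period).
- bot.read_camera(name): name is "side" or "top"; returns the picture (400x640x3 uint8, red, green, blue); there is no depth.
- bot.calibration(name): a dict with "fx", "fy", "cx", "cy" (pixels), "distortion" ([k1, k2, p1, p2, k3] as OpenCV has them; the pictures are not rectified), "camera_from_world" (4x4, takes a point from world to camera coordinates). Camera axes: x right, y down, z forward; pixel columns grow to the right and rows downward; lengths in m; the calibration is good to about 2 mm. A picture is of the moment at which its call begins. calibration takes no time and is no camera call.
- bot.hand_in(): hands the job in, once; it reports no verdict.
The state is a dict: "t": time; "q": joint angles; "joint_vel": joint speeds; "joint_torque": joint torques, N m; "eef_pos": TCP position; "tool_rot": TCP orientation; "contact_force": force on the tool from outside, world axes, zero at the start; "torque": the same for the moment, N m; "gripper_width": opening from 0.0 (shut) to 1.0 (fully open).
Only numpy, scipy, OpenCV 4.12 (cv2) and the standard library are available. Lean on these libraries where they do the work, as an engineer would, in place of code of your own. Each camera call takes 0.05 s, during which the arm holds its last target.

## Working session

There is one attempt and no reset: what is moved stays moved. The work goes in short steps, Python scripts to look and compute and a tool call to move; the robot and the scene stay as the last step left them, time stands still between calls to the robot, and variables do not carry over. Pictures are saved under pics/ and viewed, and the job is handed in when it is done.

Besides the shell and the picture viewer there is one more tool, called after ">>>" by a JSON object that holds its "api" and its "payload", one argument or row to a line. drive_tool: Moves the arm, as the interface text tells. Its arguments: {"type":"object","properties":{"increments":{"type":"string"},"grip":{"type":"number"},"squeeze":{"type":"number"}},"required":["increments"]}

```bash
ls; mkdir -p pics
python3 - <<'E'
from station import bot
import cv2
for n in ("side","top"):
    im=bot.read_camera(n); cv2.imwrite(f"pics/{n}0.png",im[:,:,::-1])
    c=bot.calibration(n); print(n,c)
print(bot.get_obs(), bot.finger_overhang)
E
```

```text
pics
side {'fx': 405.58965506274933, 'fy': 405.58965506274933, 'cx': 312.16291815596867, 'cy': 200.6655302593084, 'distortion': array([-0.01758943,  0.        ,  0.        ,  0.        ,  0.        ]), 'camera_from_world': array([[ 0.95428909, -0.29872385, -0.0098177 , -0.49190901],
       [-0.21047296, -0.64831935, -0.73169882,  0.18770068],
       [ 0.21221088,  0.70031856, -0.68155737,  1.27754977],
       [ 0.        ,  0.        ,  0.        ,  1.        ]])}
top {'fx': 377.69916092183905, 'fy': 377.69916092183905, 'cx': 315.2273854836554, 'cy': 204.4672599646634, 'distortion': array([-0.02397816,  0.        ,  0.        ,  0.        ,  0.        ]), 'camera_from_world': array([[-0.00751531, -0.99993299,  0.00880511, -0.00184937],
       [-0.98927764,  0.00615032, -0.1459175 ,  0.55083208],
       [ 0.14585357, -0.00980732, -0.98925758,  1.04668059],
       [ 0.        ,  0.        ,  0.        ,  1.        ]])}
{'t': 0.1, 'q': array([-1.31808467,  0.47772102,  0.02234937,  1.55633963, -0.0114863 ,
        1.10929463, -0.08312704]), 'joint_vel': array([ 0.00093932, -0.00321698, -0.00062035, -0.00420696, -0.00144589,
       -0.00072145, -0.00059102]), 'joint_torque': array([ 5.09933248e-03, -5.97757995e+01,  1.61420155e+00, -2.81951916e+01,
        1.29100299e-02,  5.01844188e-03, -3.53264042e-06]), 'eef_pos': array([0.23813929, 0.63107282, 0.2524261 ]), 'tool_rot': array([-8.01859882e-05,  1.79432082e-01,  9.83770024e-01, -8.13209649e-04]), 'contact_force': array([ 0.831846  ,  0.38255137, -0.84592136]), 'torque': array([-0.01792858,  0.00431402, -0.02086017]), 'gripper_width': 0.99755542797443} 0.022
```

View pics/side0.png

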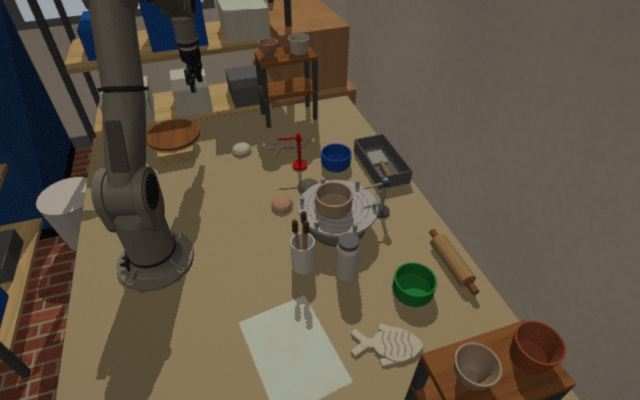

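View pics/top0.png

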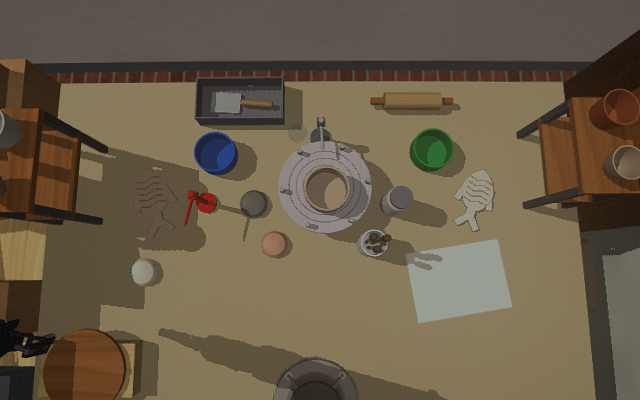

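The side view shows the clay bowl at about (333,200) on the grey wheel, with the grey pointer post at (383,195). In the top view the bowl is at (326,189), the wheel at (325,187) and the pointer post at (321,125). The blue bowl (215,153), green bowl (432,150) and red pointer (200,203) are decoys. I'll confirm with a crop.

Run:
```python
import cv2
a=cv2.imread("pics/top0.png")[105:245,265:425]; b=cv2.imread("pics/side0.png")[150:290,270:430]
a=cv2.convertScaleAbs(a,alpha=1.5,beta=10);b=cv2.convertScaleAbs(b,alpha=1.5,beta=10)
cv2.imwrite("pics/crop_t.png",cv2.resize(a,None,fx=4,fy=4,interpolation=cv2.INTER_CUBIC))
cv2.imwrite("pics/crop_s.png",cv2.resize(b,None,fx=4,fy=4,interpolation=cv2.INTER_CUBIC))
```

```text
(no output)
```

View pics/crop_t.png

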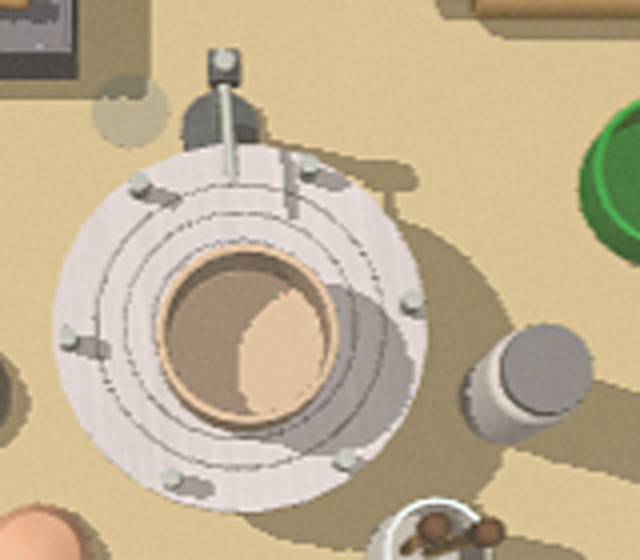

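View pics/crop_s.png

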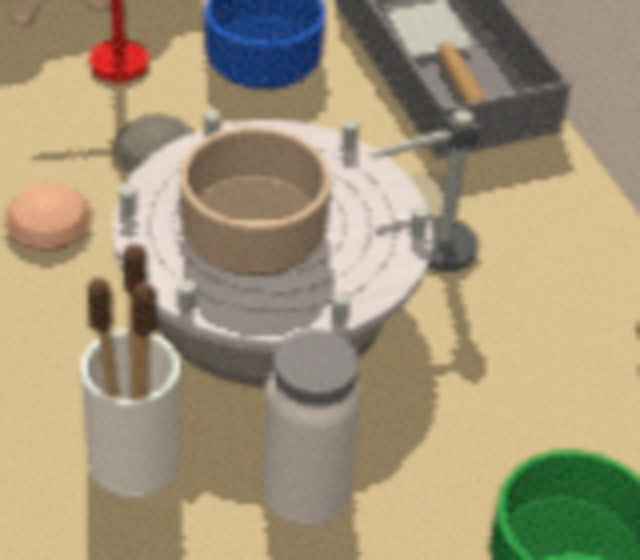

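```bash
cat > h.py <<'E'
import numpy as np, cv2
from scipy.optimize import least_squares
from station import bot
CAL={n:bot.calibration(n) for n in ("side","top")}
def ray(n,uv):
    c=CAL[n];K=np.array([[c["fx"],0,c["cx"]],[0,c["fy"],c["cy"]],[0,0,1]])
    p=cv2.undistortPoints(np.asarray(uv,float).reshape(-1,1,2),K,c["distortion"]).reshape(-1,2)
    R=c["camera_from_world"][:3,:3];t=c["camera_from_world"][:3,3]
    return -R.T@t, np.c_[p,np.ones(len(p))]@R
def plane(n,uv,z):
    o,d=ray(n,uv); return (o+d*((z-o[2])/d[:,2])[:,None])[:,:2]
def proj(n,P):
    c=CAL[n];K=np.array([[c["fx"],0,c["cx"]],[0,c["fy"],c["cy"]],[0,0,1]])
    T=c["camera_from_world"]
    return cv2.projectPoints(np.asarray(P,float).reshape(-1,1,3),cv2.Rodrigues(T[:3,:3])[0],T[:3,3],K,c["distortion"])[0].reshape(-1,2)
def fit(P,r=None):
    c0=P.mean(0)
    if r is None:
        f=lambda v:np.hypot(P[:,0]-v[0],P[:,1]-v[1])-v[2]; s=least_squares(f,[*c0,.06],loss="soft_l1",f_scale=.001)
    else:
        f=lambda v:np.hypot(P[:,0]-v[0],P[:,1]-v[1])-r; s=least_squares(f,c0,loss="soft_l1",f_scale=.001)
    return s.x, np.sqrt(np.median(f(s.x)**2))
def edges(n,im,c,z,r0,r1,K=180,want="max",bright=None):
    # radial scan about c in plane z: strongest gradient radius per angle
    g=cv2.GaussianBlur(im.astype(np.float32),(0,0),0.7)
    out=[]
    rs=np.linspace(r0,r1,60)
    for a in np.linspace(0,2*np.pi,K,endpoint=False):
        P=np.c_[c[0]+rs*np.cos(a),c[1]+rs*np.sin(a),np.full(60,z)]
        uv=proj(n,P).astype(np.float32)
        v=cv2.remap(g,uv[:,:1],uv[:,1:],cv2.INTER_LINEAR).reshape(60,-1)
        d=np.abs(v[4:]-v[:-4]).sum(1); k=d.argmax()
        if d[k]>25: out.append([a,rs[k+2],d[k]])
    o=np.array(out)
    return np.c_[c[0]+o[:,1]*np.cos(o[:,0]),c[1]+o[:,1]*np.sin(o[:,0])],o
E
python3 - <<'E'
from h import *
im=cv2.imread("pics/top0.png")
f=lambda x,y:(x/4+265-.375,y/4+105-.375)
pins=plane("top",[f(139,183),f(308,166),f(413,297),f(346,457),f(172,477),f(67,337)],.115)
print("pins",pins); c,e=fit(pins,.118);print("wheel from pins",c,e, fit(pins))
print(np.degrees(np.arctan2(*(pins-c).T[::-1])))
head=np.array([f(53,330),f(427,330),f(240,513),f(105,200),f(375,205),f(105,460),f(370,460)])
print("head",fit(plane("top",head,.09),.13))
P,o=edges("top",im,c,.09,.12,.14);print(fit(P,.13),fit(P))
b=plane("top",[f(247,335)],.15)[0];print(b)
P,o=edges("top",im,b,.15,.055,.068);print("rim out",fit(P,.06),fit(P))
P,o=edges("top",im,b,.15,.048,.057);print("rim in",fit(P,.054),fit(P))
print("tip",plane("top",[f(233,183),f(224,90)],.135),"post top",plane("top",[f(224,62)],.152), "foot",plane("top",[f(221,122)],0))
E
```

```text
pins [[ 0.68971835  0.03736763]
 [ 0.70122011 -0.07856593]
 [ 0.60904116 -0.14813027]
 [ 0.50038153 -0.1003251 ]
 [ 0.48778973  0.01570666]
 [ 0.58282672  0.08596892]]
wheel from pins [ 0.59474389 -0.03118093] 0.0009467713990504304 (array([ 0.59472763, -0.03112284,  0.11715232]), np.float64(0.000481031766619132))
[  35.82016444  -23.99044493  -83.03007423 -143.76784403  156.327852
   95.80848381]
head (array([ 0.59456636, -0.03077316]), np.float64(0.0007700613810355528))
(array([ 0.59632472, -0.03151803]), np.float64(0.0006163296538303838)) (array([ 0.59637059, -0.0332362 ,  0.12855795]), np.float64(0.0007585011534066467))
[ 0.57679456 -0.03387299]
rim out (array([ 0.57257123, -0.0350389 ]), np.float64(0.0007991435321523596)) (array([ 0.5748605 , -0.03347114,  0.05734803]), np.float64(0.001191475543105288))
rim in (array([ 0.57822312, -0.03591545]), np.float64(0.00039917452976361706)) (array([ 0.57646694, -0.03461664,  0.0560797 ]), np.float64(0.0002584666749941983))
tip [[ 0.68346013 -0.02632179]
 [ 0.74862868 -0.02091576]] post top [[ 0.76198145 -0.02065641]] foot [[ 0.77202198 -0.02193214]]
```

Run:
```python
from h import *
f=lambda x,y:(x/4+265-.375,y/4+105-.375)
c=np.array([.5948,-.0311])
for n,p,z in (("jar top",f(435,550),.11),("brush1",f(435,525),.2),("brush2",f(485,530),.2),("bottle lid",f(547,370),.15),("disc_b",(253,203),.029),("disc_a",(273,244),.029),("blue",(215,150),.06),("red post",(192,193),.15)):
    w=plane("top",[p],z)[0]; d=w-c; print(n,w.round(3),"r",np.hypot(*d).round(3),"ang",np.degrees(np.arctan2(d[1],d[0])).round(1))
# side view pins / pointer cross-check
g=lambda x,y:(x/4+270-.375,y/4+150-.375)
print(plane("side",[g(375,153)],.135),plane("side",[g(462,122)],.152))
sp=plane("side",[g(211,115),g(350,125),g(418,217),g(340,295),g(186,287),g(128,190)],.115);print(sp,fit(sp,.118))
im=cv2.imread("pics/side0.png")
b=np.array([.577,-.034])
P,o=edges("side",im,b,.15,.055,.066);print("rim out",fit(P,.06))
```

```text
jar top [ 0.438 -0.159] r 0.202 ang -140.8
brush1 [ 0.449 -0.145] r 0.184 ang -142.0
brush2 [ 0.446 -0.175] r 0.207 ang -136.0
bottle lid [ 0.553 -0.229] r 0.202 ang -102.1
disc_b [0.558 0.175] r 0.21 ang 100.1
disc_a [0.439 0.116] r 0.214 ang 136.7
blue [0.709 0.283] r 0.334 ang 70.1
red post [0.567 0.315] r 0.347 ang 94.6
[[ 0.68446856 -0.02101618]] [[ 0.75765271 -0.02504038]]
[[ 0.5808917   0.08851211]
 [ 0.68857162  0.03955037]
 [ 0.69736705 -0.082412  ]
 [ 0.60652937 -0.14322201]
 [ 0.4982136  -0.09931096]
 [ 0.48689035  0.01938339]] (array([ 0.59275982, -0.02849168]), np.float64(0.0004430273802445668))Traceback (most recent call last):
  File "<stdin>", line 12, in <module>
  File "h.py", line 35, in edges
    return np.c_[c[0]+o[:,1]*np.cos(o[:,0]),c[1]+o[:,1]*np.sin(o[:,0])],o
                      ~^^^^^
IndexError: too many indices for array: array is 1-dimensional, but 2 were indexed
```

>>> {"api": "drive_tool", "payload": {
  "increments": ".01 -.013 0 -.0245;.02 -.026 0 -.0245;.02 -.026 0 -.0245;.02 -.026 0 -.0245;.02 -.026 0 -.0245;.02 -.026 0 -.0245;.02 -.026 0 -.0245;.02 -.026 0 -.0245;.02 -.026 0 -.0245;.02 -.026 0 -.0245;.02 -.026 0 -.0245;.02 -.026 0 -.0245",
  "grip": 0,
  "squeeze": 20
}}

```text
t: 1.1
eef_pos: [0.4691, 0.3297, 0.2532]
tool_rot: [-0.0, 0.323, 0.946, -0.0]
contact_force: [1.2, 0.0, 0.3]
gripper_width: 0.002
```

>>> {"api": "drive_tool", "payload": {
  "increments": ".02 -.026 0 -.024;.02 -.026 0 -.024;.02 -.026 0 -.024;.02 -.026 0 -.024;.02 -.026 0 -.024;.02 -.026 0 -.024;.02 -.026 0 -.024;.02 -.026 0 -.024;.02 -.026 0 -.024;.02 -.026 0 -.024;.02 -.026 0 -.024;.0145 -.0235 0 -.021"
}}

```text
t: 2.1
eef_pos: [0.7034, 0.0196, 0.2531]
tool_rot: [0.0, 0.455, 0.891, -0.0]
contact_force: [0.2, -0.3, -0.4]
gripper_width: 0.004
```

>>> {"api": "drive_tool", "payload": {
  "increments": "0 0 0 0;0 0 0 0"
}}

```text
t: 2.27
eef_pos: [0.7026, 0.0191, 0.2529]
tool_rot: [0.0, 0.455, 0.89, -0.001]
contact_force: [-0.5, 0.9, -0.1]
gripper_width: -0.001
```

>>> {"api": "drive_tool", "payload": {
  "increments": ".0008 .001 -.025 0;0 0 -.025 0;0 0 -.025 0;0 0 0 0"
}}

```text
t: 2.6
eef_pos: [0.6994, 0.0254, 0.1727]
tool_rot: [-0.004, 0.452, 0.892, -0.002]
contact_force: [-0.7, -0.0, -1.5]
gripper_width: -0.002
```

```bash
cat > snap.py <<'E'
import sys; from h import *
def snap(tag,boxes={"side":(270,150,160,140),"top":(265,105,160,140)}):
    ims=[]
    for n,(x,y,w,h) in boxes.items():
        im=bot.read_camera(n)[:,:,::-1]; cv2.imwrite(f"pics/{n}_{tag}.png",im)
        c=cv2.convertScaleAbs(im[y:y+h,x:x+w],alpha=1.5,beta=10); ims.append(cv2.resize(c,(400,350),interpolation=cv2.INTER_CUBIC))
    cv2.imwrite(f"pics/c_{tag}.png",np.hstack(ims))
if __name__=="__main__": snap(sys.argv[1])
E
python3 snap.py a
```

```text
(no output)
```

View pics/c_a.png

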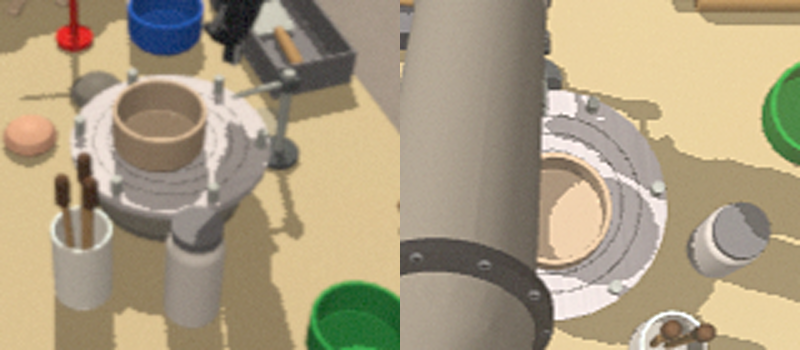

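Run:
```python
from h import *
s=bot.get_obs();print(s["t"],s["eef_pos"],s["contact_force"],s["q"])
p=s["eef_pos"]-[0,0,.022];print(proj("side",[p]))
im=cv2.imread("pics/side_a.png")[110:220,310:430]
cv2.imwrite("pics/z.png",cv2.resize(cv2.convertScaleAbs(im,alpha=2,beta=20),None,fx=5,fy=5,interpolation=cv2.INTER_CUBIC))
```

```text
2.7 [0.70259523 0.02489779 0.177969  ] [0.19763323 0.4441486  0.61799913] [-0.34828329  0.61201746  0.33695924  1.56386099 -0.22719592  1.0066709
  0.68624552]
[[363.56400951 173.25563617]]
```

View pics/z.png

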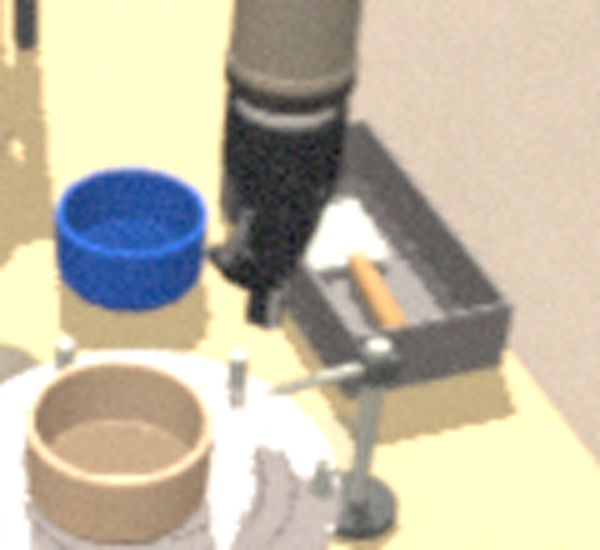

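>>> {"api": "drive_tool", "payload": {
  "increments": "0 0 0 0;0 0 0 0"
}}

```text
t: 2.87
eef_pos: [0.7046, 0.0242, 0.1806]
tool_rot: [0.001, 0.453, 0.892, 0.001]
contact_force: [0.5, 0.0, 0.1]
gripper_width: 0.001
```

>>> {"api": "drive_tool", "payload": {
  "increments": ".001 -.004 -.01 0;0 0 -.012 0;0 0 -.012 0;0 0 -.012 0;0 0 -.01 0;0 0 -.003 0;0 0 0 0;0 0 0 0"
}}

```text
t: 3.53
eef_pos: [0.7046, 0.02, 0.1191]
tool_rot: [-0.0, 0.453, 0.892, -0.0]
contact_force: [-0.3, 0.1, -0.1]
gripper_width: -0.0
```

```bash
cat > arc.py <<'E'
import numpy as np,sys
a0,n,st,r=map(float,sys.argv[1:5]); n=int(n)
a=np.radians(a0+st*np.arange(n+1)); P=np.c_[np.cos(a),np.sin(a)]*r
for i in range(0,n,12): print(";".join(f"{d[0]:.4f} {d[1]:.4f} 0 {np.radians(st):.4f}" for d in np.diff(P,axis=0)[i:i+12]),P[min(i+12,n)]+[.594,-.03])
E
python3 arc.py 24.3 38 3 .121
```

```text
-0.0028 0.0057 0 0.0524;-0.0031 0.0056 0 0.0524;-0.0033 0.0054 0 0.0524;-0.0036 0.0052 0 0.0524;-0.0039 0.0050 0 0.0524;-0.0041 0.0048 0 0.0524;-0.0044 0.0046 0 0.0524;-0.0046 0.0043 0 0.0524;-0.0048 0.0041 0 0.0524;-0.0050 0.0038 0 0.0524;-0.0052 0.0036 0 0.0524;-0.0054 0.0033 0 0.0524 [0.6539505  0.07510441]
-0.0056 0.0030 0 0.0524;-0.0057 0.0027 0 0.0524;-0.0059 0.0024 0 0.0524;-0.0060 0.0021 0 0.0524;-0.0061 0.0018 0 0.0524;-0.0062 0.0014 0 0.0524;-0.0062 0.0011 0 0.0524;-0.0063 0.0008 0 0.0524;-0.0063 0.0005 0 0.0524;-0.0063 0.0001 0 0.0524;-0.0063 -0.0002 0 0.0524;-0.0063 -0.0005 0 0.0524 [0.58072215 0.09026928]
-0.0063 -0.0009 0 0.0524;-0.0062 -0.0012 0 0.0524;-0.0062 -0.0015 0 0.0524;-0.0061 -0.0018 0 0.0524;-0.0060 -0.0021 0 0.0524;-0.0058 -0.0025 0 0.0524;-0.0057 -0.0028 0 0.0524;-0.0056 -0.0031 0 0.0524;-0.0054 -0.0033 0 0.0524;-0.0052 -0.0036 0 0.0524;-0.0050 -0.0039 0 0.0524;-0.0048 -0.0041 0 0.0524 [0.51256549 0.05949536]
-0.0046 -0.0044 0 0.0524;-0.0043 -0.0046 0 0.0524 [0.50365678 0.05049287]
```

>>> {"api": "drive_tool", "payload": {
  "increments": "-.0028 .0057 0 .0524;-.0031 .0056 0 .0524;-.0033 .0054 0 .0524;-.0036 .0052 0 .0524;-.0039 .0050 0 .0524;-.0041 .0048 0 .0524;-.0044 .0046 0 .0524;-.0046 .0043 0 .0524;-.0048 .0041 0 .0524;-.0050 .0038 0 .0524;-.0052 .0036 0 .0524;-.0054 .0033 0 .0524"
}}

```text
t: 4.53
eef_pos: [0.6552, 0.0751, 0.1204]
tool_rot: [0.001, 0.154, 0.988, 0.0]
contact_force: [1.5, -0.6, -0.8]
gripper_width: 0.004
```

>>> {"api": "drive_tool", "payload": {
  "increments": "-.0056 .0030 0 .0524;-.0057 .0027 0 .0524;-.0059 .0024 0 .0524;-.0060 .0021 0 .0524;-.0061 .0018 0 .0524;-.0062 .0014 0 .0524;-.0062 .0011 0 .0524;-.0063 .0008 0 .0524;-.0063 .0005 0 .0524;-.0063 .0001 0 .0524;-.0063 -.0002 0 .0524;-.0063 -.0005 0 .0524"
}}

```text
t: 5.53
eef_pos: [0.5822, 0.0908, 0.1205]
tool_rot: [0.002, -0.159, 0.987, 0.0]
contact_force: [1.5, 0.4, -1.2]
gripper_width: 0.003
```

>>> {"api": "drive_tool", "payload": {
  "increments": "-.0063 -.0009 0 .0524;-.0062 -.0012 0 .0524;-.0062 -.0015 0 .0524;-.0061 -.0018 0 .0524;-.0060 -.0021 0 .0524;-.0058 -.0025 0 .0524;-.0057 -.0028 0 .0524;-.0056 -.0031 0 .0524;-.0054 -.0033 0 .0524;-.0052 -.0036 0 .0524;-.0050 -.0039 0 .0524;-.0024 -.0021 0 .0262"
}}

```text
t: 6.53
eef_pos: [0.5157, 0.0616, 0.1203]
tool_rot: [0.001, -0.445, 0.895, -0.0]
contact_force: [-0.2, -0.2, 0.3]
gripper_width: 0.004
```

```bash
python3 snap.py b
```

```text
(no output)
```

View pics/c_b.png

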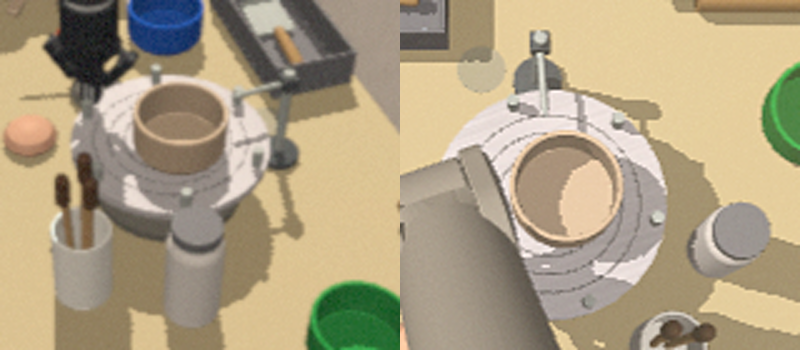

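Run:
```python
from h import *
im=cv2.imread("pics/top_b.png")
c=np.array([.5948,-.0311])
f=lambda x,y:(x-400)/2.5+265-.3,
f=lambda x,y:((x-400)/2.5+265-.3,y/2.5+105-.3)
pins=plane("top",[f(514,104),f(618,119),f(658,217),f(588,301)],.115);print(fit(pins,.118),np.degrees(np.arctan2(*(pins-c).T[::-1])))
b=plane("top",[f(567,187)],.15)[0];print(b)
for (z,r0,r1,r) in ((.15,.056,.064,.06),(.15,.050,.057,.054)):
    P,o=edges("top",im,b,z,r0,r1); m=np.abs(np.hypot(*(P-b).T)-r)<.004; x=fit(P,r)[0]; print(fit(P,r),fit(P), np.degrees(np.arctan2(*(x-c)[::-1])),np.hypot(*(x-c)))
```

```text
(array([ 0.59296207, -0.0307564 ]), np.float64(0.0014883267253076114)) [  19.90955654  -40.30438737 -100.02401349 -160.62378735]
[ 0.60029724 -0.04754344]
(array([ 0.59737053, -0.04812502]), np.float64(0.001061537384320889)) (array([ 0.59961324, -0.04131613,  0.05764514]), np.float64(0.0012147729934702811)) -81.41403735532106 0.017217982869506442Traceback (most recent call last):
  File "<stdin>", line 9, in <module>
  File "h.py", line 35, in edges
    return np.c_[c[0]+o[:,1]*np.cos(o[:,0]),c[1]+o[:,1]*np.sin(o[:,0])],o
                      ~^^^^^
IndexError: too many indices for array: array is 1-dimensional, but 2 were indexed
```

>>> {"api": "drive_tool", "payload": {
  "increments": ".005 .004 0 -.03;.005 .004 .01 -.1;0 0 .02 -.1;.01 .004 .02 -.1;.02 .004 .01 -.12;.025 .004 0 -.12;.025 .002 0 -.12;.02 0 0 -.12;.0145 0 0 -.12;0 0 0 -.12;0 0 0 -.05;0 0 0 0"
}}

```text
t: 7.63
eef_pos: [0.6405, 0.0842, 0.1797]
tool_rot: [0.0, 0.091, 0.996, -0.0]
contact_force: [-0.1, -0.0, -0.9]
gripper_width: 0.001
```

>>> {"api": "drive_tool", "payload": {
  "increments": "0 0 0 0;0 0 0 0"
}}

```text
t: 7.8
eef_pos: [0.6399, 0.084, 0.1797]
tool_rot: [0.0, 0.089, 0.996, 0.0]
contact_force: [-0.4, -0.5, 0.1]
gripper_width: -0.003
```

>>> {"api": "drive_tool", "payload": {
  "increments": "0 0 -.01 0;0 -.001 -.015 0;0 -.001 -.015 0;0 0 -.012 0;0 0 -.006 0;0 0 -.002 0;0 0 0 0"
}}

```text
t: 8.38
eef_pos: [0.6396, 0.0819, 0.1188]
tool_rot: [-0.0, 0.09, 0.996, -0.0]
contact_force: [-0.2, -0.2, 0.5]
gripper_width: 0.003
```

```bash
python3 arc.py 67.5 24 3 .121
```

```text
-0.0059 0.0023 0 0.0524;-0.0060 0.0020 0 0.0524;-0.0061 0.0016 0 0.0524;-0.0062 0.0013 0 0.0524;-0.0063 0.0010 0 0.0524;-0.0063 0.0007 0 0.0524;-0.0063 0.0003 0 0.0524;-0.0063 0.0000 0 0.0524;-0.0063 -0.0003 0 0.0524;-0.0063 -0.0007 0 0.0524;-0.0063 -0.0010 0 0.0524;-0.0062 -0.0013 0 0.0524 [0.56575311 0.08765676]
-0.0061 -0.0016 0 0.0524;-0.0060 -0.0020 0 0.0524;-0.0059 -0.0023 0 0.0524;-0.0058 -0.0026 0 0.0524;-0.0056 -0.0029 0 0.0524;-0.0055 -0.0032 0 0.0524;-0.0053 -0.0035 0 0.0524;-0.0051 -0.0037 0 0.0524;-0.0049 -0.0040 0 0.0524;-0.0047 -0.0042 0 0.0524;-0.0045 -0.0045 0 0.0524;-0.0042 -0.0047 0 0.0524 [0.50199088 0.04858321]
```

>>> {"api": "drive_tool", "payload": {
  "increments": "-.0059 .0023 0 .0524;-.0060 .0020 0 .0524;-.0061 .0016 0 .0524;-.0062 .0013 0 .0524;-.0063 .0010 0 .0524;-.0063 .0007 0 .0524;-.0063 .0003 0 .0524;-.0063 0 0 .0524;-.0063 -.0003 0 .0524;-.0063 -.0007 0 .0524;-.0063 -.0010 0 .0524;-.0062 -.0013 0 .0524"
}}

```text
t: 9.38
eef_pos: [0.5663, 0.088, 0.1206]
tool_rot: [0.002, -0.224, 0.975, -0.0]
contact_force: [1.1, -0.8, -1.6]
gripper_width: 0.0
```

>>> {"api": "drive_tool", "payload": {
  "increments": "-.0061 -.0016 0 .0524;-.0060 -.0020 0 .0524;-.0059 -.0023 0 .0524;-.0058 -.0026 0 .0524;-.0056 -.0029 0 .0524;-.0055 -.0032 0 .0524;-.0053 -.0035 0 .0524;-.0051 -.0037 0 .0524;-.0049 -.0040 0 .0524;-.0024 -.0021 0 .0262;0 0 0 0;0 0 0 0"
}}

```text
t: 10.38
eef_pos: [0.5134, 0.0598, 0.1201]
tool_rot: [0.001, -0.455, 0.89, -0.0]
contact_force: [0.6, 0.3, 0.1]
gripper_width: 0.003
```

```bash
python3 snap.py c
```

```text
(no output)
```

View pics/c_c.png

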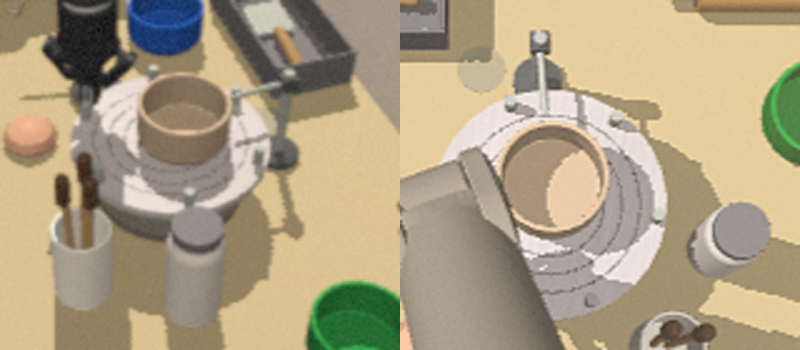

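```bash
cat > meas.py <<'E'
from h import *
def bowl(n,im,b0,dbg=None):
    S=6; uv=proj(n,[[*b0,.15]])[0]; x0,y0=int(uv[0])-45,int(uv[1])-45
    c=cv2.resize(im[y0:y0+90,x0:x0+90],None,fx=S,fy=S,interpolation=cv2.INTER_CUBIC)
    lab=cv2.cvtColor(c,cv2.COLOR_BGR2LAB)
    ch=cv2.GaussianBlur(lab[:,:,2],(0,0),2)
    roi=np.zeros_like(ch); pp=[((proj(n,[[b0[0]+.072*np.cos(t),b0[1]+.072*np.sin(t),.15]])[0]-[x0,y0]+.5)*S-.5).astype(int) for t in np.linspace(0,6.28,60)]
    qq=[((proj(n,[[b0[0]+.068*np.cos(t),b0[1]+.068*np.sin(t),.09]])[0]-[x0,y0]+.5)*S-.5).astype(int) for t in np.linspace(0,6.28,60)]
    cv2.fillConvexPoly(roi,cv2.convexHull(np.array(pp+qq)),255)
    th,_=cv2.threshold(ch[roi>0].reshape(-1,1),0,255,cv2.THRESH_OTSU)
    m=((ch>th)&(roi>0)).astype(np.uint8)*255
    m=cv2.morphologyEx(m,cv2.MORPH_OPEN,np.ones((9,9)))
    cs=max(cv2.findContours(m,cv2.RETR_EXTERNAL,cv2.CHAIN_APPROX_NONE)[0],key=cv2.contourArea).reshape(-1,2)
    uvc=(cs+.5)/S-.5+[x0,y0]
    P=plane(n,uvc,.15); cam=ray(n,[[300,200]])[0][:2]
    b=np.array(b0)
    for _ in range(4):
        a=b-cam; a/=np.hypot(*a); d=P-b; rr=np.hypot(*d.T)
        k=(d@a/rr>0.1)&(abs(rr-.06)<.006)
        b,e=fit(P[k],.06)
    if dbg: 
        cv2.drawContours(c,[cs.reshape(-1,1,2)],-1,(0,0,255),1)
        for p in cs[k]: cv2.circle(c,tuple(int(v) for v in p),1,(0,255,0),-1)
        cv2.imwrite(dbg,c)
    return b,e,k.sum(),fit(P[k])[0],th
E
python3 - <<'E'
from meas import *
T=[("top","0",(.577,-.034),[.5948,-.0311]),("side","0",(.577,-.034),[.5928,-.0285]),("top","b",(.600,-.0475),[.5948,-.0311]),("side","b",(.600,-.0475),[.5928,-.0285]),("top","c",(.612,-.030),[.5948,-.0311]),("side","c",(.612,-.030),[.5928,-.0285])]
for n,t,b0,c in T:
    im=cv2.imread(f"pics/{n}{'' if t=='0' else '_'}{t}.png")
    b,e,k,ff,th=bowl(n,im,b0,f"pics/m_{n}{t}.png"); d=b-c
    print(n,t,b.round(4),e.round(5),k,ff.round(4),"off",d.round(4),np.hypot(*d).round(4),np.degrees(np.arctan2(d[1],d[0])).round(1))
a=[cv2.resize(cv2.imread(f"pics/m_{n}c.png"),(400,400)) for n in("side","top")];cv2.imwrite("pics/mc.png",np.hstack(a))
E
```

```text
top 0 [ 0.578 -0.034] 0.0002 361 [ 0.5785 -0.0341  0.0596] off [-0.0168 -0.0029] 0.017 -170.3
side 0 [ 0.5771 -0.0304] 0.00044 246 [ 0.5773 -0.03    0.0596] off [-0.0157 -0.0019] 0.0158 -172.9
top b [ 0.6023 -0.0465] 0.0002 358 [ 0.6025 -0.0465  0.0598] off [ 0.0075 -0.0154] 0.0171 -64.1
side b [ 0.6013 -0.0434] 0.00035 257 [ 0.6013 -0.0433  0.06  ] off [ 0.0085 -0.0149] 0.0171 -60.2
top c [ 0.612  -0.0321] 0.00018 356 [ 0.6126 -0.0323  0.0595] off [ 0.0172 -0.001 ] 0.0172 -3.5
side c [ 0.6125 -0.0284] 0.00061 100 [ 0.6131 -0.027   0.0592] off [0.0197 0.0001] 0.0197 0.3
```

View pics/mc.png

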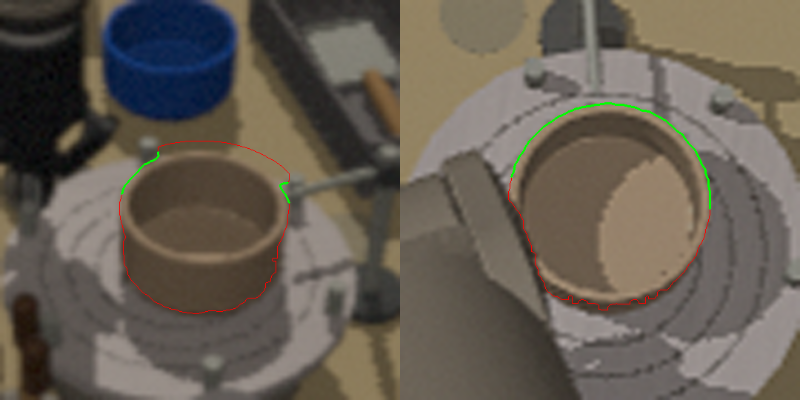

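Run:
```python
from h import *
c=np.array([.5948,-.0311])
for t in ("0","_b","_c"):
    im=cv2.imread(f"pics/top{t}.png").astype(float)
    b=im[:,:,0]-.5*0 ; g=cv2.GaussianBlur(im,(0,0),.5)
    pts=[]
    for v in range(130,151):
        row=g[v,312:332]; 
        # rod: blue relative to red (grey vs tan) or dark vs head: use column-wise deviation from row ends
        bg=np.median(np.r_[row[:4],row[-3:]],axis=0); w=np.abs(row-bg).sum(1)
        u=np.arange(312,332); k=w.argmax(); sl=slice(max(k-2,0),k+3); pts.append((np.sum(u[sl]*w[sl])/w[sl].sum(),v,w[k]))
    pts=np.array(pts)
    if t=="0": print(pts.round(1).tolist())
    P=plane("top",pts[:,:2],.135)-c
    print(t,np.c_[P[:,0]*1000,P[:,1]*1000,np.degrees(np.arctan2(P[:,1],P[:,0]))].round(1)[::2].tolist())
im=cv2.imread("pics/top_c.png")[112:162,300:345];cv2.imwrite("pics/rod.png",cv2.resize(cv2.convertScaleAbs(im,alpha=1.5,beta=10),None,fx=12,fy=12,interpolation=cv2.INTER_NEAREST))
```

```text
[[323.5, 130.0, 138.9], [321.1, 131.0, 110.6], [321.0, 132.0, 167.8], [321.1, 133.0, 167.7], [321.0, 134.0, 171.5], [321.1, 135.0, 175.5], [321.1, 136.0, 165.7], [321.1, 137.0, 170.0], [321.2, 138.0, 157.0], [321.3, 139.0, 155.7], [321.4, 140.0, 150.6], [320.1, 141.0, 171.1], [312.7, 142.0, 130.7], [322.6, 143.0, 82.5], [322.8, 144.0, 95.3], [322.8, 145.0, 85.5], [322.7, 146.0, 82.2], [322.7, 147.0, 70.9], [323.3, 148.0, 81.4], [322.9, 149.0, 55.1], [322.8, 150.0, 67.2]]
0 [[145.7, 2.5, 1.0], [140.1, 9.2, 3.8], [134.4, 9.2, 3.9], [128.8, 9.1, 4.0], [123.2, 8.8, 4.1], [117.6, 8.5, 4.2], [112.1, 31.9, 15.9], [106.4, 4.7, 2.5], [100.8, 5.0, 2.8], [95.2, 3.6, 2.2], [89.7, 5.1, 3.3]]
_b [[145.7, 0.9, 0.3], [140.1, 9.1, 3.7], [134.4, 9.1, 3.9], [128.8, 9.1, 4.1], [123.2, 8.8, 4.1], [117.6, 8.6, 4.2], [112.1, 31.9, 15.9], [106.4, 4.5, 2.4], [100.9, 31.9, 17.5], [95.2, -13.1, -7.9], [89.8, 18.5, 11.6]]
_c [[145.7, 0.8, 0.3], [140.1, 9.1, 3.7], [134.4, 9.1, 3.9], [128.8, 9.1, 4.0], [123.2, 8.8, 4.1], [117.6, 8.5, 4.1], [112.1, 32.1, 16.0], [106.4, 4.4, 2.4], [101.0, 32.9, 18.0], [95.2, -4.6, -2.8], [89.6, -6.3, -4.0]]
```

View pics/rod.png

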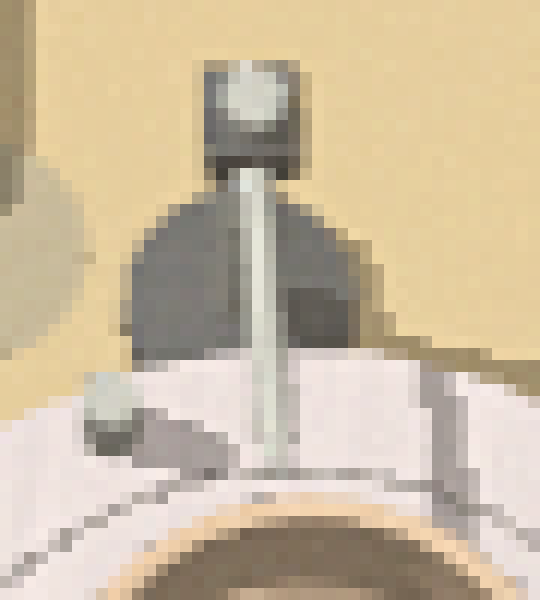

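Run:
```python
from h import *
c=np.array([.5948,-.0311])
for p,z in (((320.5,119.6),.152),((321.0,128.2),.135),((321.75,136.5),.135),((322.4,148.2),.135),((322.5,150),.135)):
    d=plane("top",[p],z)[0]-c; print(d.round(4),np.hypot(*d).round(4),np.degrees(np.arctan2(d[1],d[0])).round(2))
```

```text
[0.1687 0.0108] 0.169 3.65
[0.1508 0.0092] 0.1511 3.49
[0.1274 0.0074] 0.1276 3.33
[0.0947 0.006 ] 0.0949 3.62
[0.0897 0.0058] 0.0899 3.68
```

```bash
python3 arc.py 131.9 7 1 .1207
```

```text
-0.0016 -0.0014 0 0.0175;-0.0015 -0.0014 0 0.0175;-0.0015 -0.0015 0 0.0175;-0.0015 -0.0015 0 0.0175;-0.0015 -0.0015 0 0.0175;-0.0014 -0.0016 0 0.0175;-0.0014 -0.0016 0 0.0175 [0.5030449  0.04934519]
```

>>> {"api": "drive_tool", "payload": {
  "increments": "-.0016 -.0014 0 .0175;-.0015 -.0014 0 .0175;-.0015 -.0015 0 .0175;-.0015 -.0015 0 .0175;-.0015 -.0015 0 .0175;-.0014 -.0016 0 .0175;-.0014 -.0016 0 .0175;0 0 0 0;0 0 0 0"
}}

```text
t: 11.23
eef_pos: [0.5018, 0.0489, 0.1191]
tool_rot: [-0.001, -0.509, 0.861, 0.0]
contact_force: [-0.6, -0.3, -0.4]
gripper_width: -0.004
```

Run:
```python
from snap import *; from meas import bowl
snap("d")
im=cv2.imread("pics/top_d.png");b,e,k,ff,th=bowl("top",im,(.612,-.030),"pics/m_topd.png");d=b-[.5948,-.0311]
print(b,e,k,ff,d,np.hypot(*d),np.degrees(np.arctan2(d[1],d[0])))
```

```text
[ 0.61190126 -0.03002502] 0.00022345284713867904 358 [ 0.61255554 -0.03014951  0.05946952] [0.01710126 0.00107498] 0.017135011491041876 3.5968677008593413
```

View pics/c_d.png

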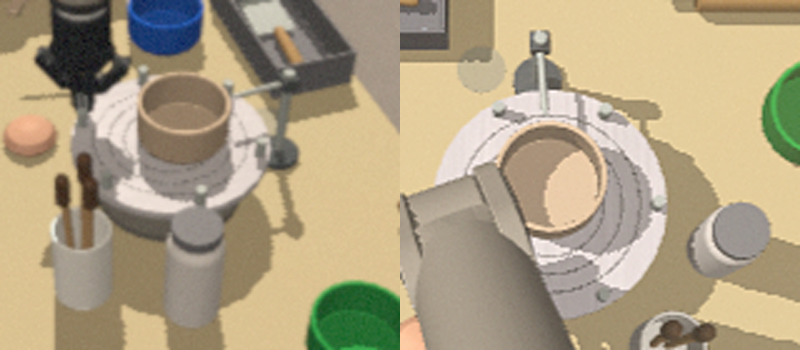

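View pics/m_topd.png

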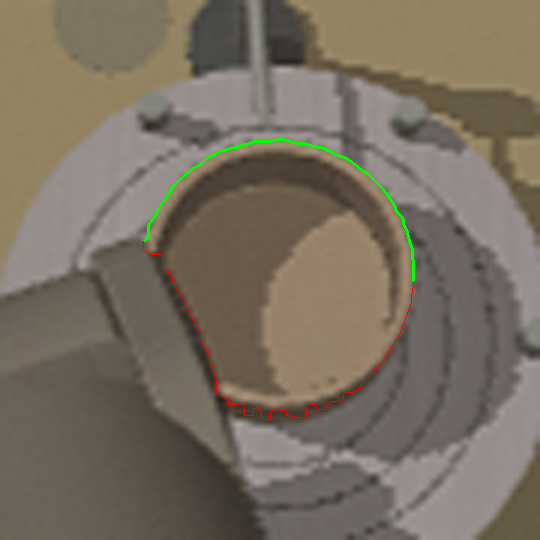

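>>> {"api": "drive_tool", "payload": {
  "increments": ".002 .003 0 -.01;.003 .003 0 -.02;0 0 .01 -.05;0 0 .025 -.1;0 0 .03 -.1;0 0 .03 -.1;.01 -.01 .005 -.11;.02 -.02 0 -.11;.02 -.02 0 -.11;.02 -.02 0 -.11;.015 -.012 0 -.11;.003 -.003 0 -.077"
}}

```text
t: 12.33
eef_pos: [0.5978, -0.0324, 0.2193]
tool_rot: [0.001, -0.026, 1.0, -0.001]
contact_force: [-0.3, -0.7, -0.4]
gripper_width: 0.001
```

>>> {"api": "drive_tool", "payload": {
  "increments": "0 0 0 0;0 0 0 0;0 0 0 0;0 0 0 0"
}}

```text
t: 12.67
eef_pos: [0.5948, -0.0285, 0.2193]
tool_rot: [-0.0, -0.033, 0.999, 0.0]
contact_force: [-0.0, 0.6, -0.4]
gripper_width: -0.001
```

```bash
python3 snap.py e; python3 -c "
from h import *
s=bot.get_obs();print(s['eef_pos'],proj('side',[s['eef_pos']-[0,0,.022]]))"
```

```text
[ 0.59494726 -0.02891156  0.21942251] [[338.96327241 180.13544646]]
```

View pics/c_e.png

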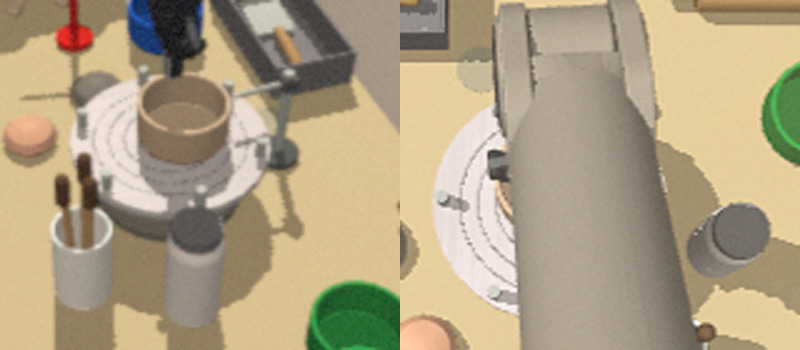

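>>> {"api": "drive_tool", "payload": {
  "increments": "0 -.001 -.01 0;0 -.001 -.015 0;0 0 -.015 0;0 0 -.015 0;0 0 -.015 0;0 0 -.012 0;0 0 -.006 0;0 0 -.003 0;0 0 0 0;0 0 0 0"
}}

```text
t: 13.6
eef_pos: [0.5957, -0.0316, 0.1288]
tool_rot: [0.0, -0.031, 1.0, 0.0]
contact_force: [0.5, 0.1, 0.1]
gripper_width: -0.001
```

Run:
```python
from h import *
s=bot.get_obs();print(s["eef_pos"],s["contact_force"])
im=bot.read_camera("side")[:,:,::-1];cv2.imwrite("pics/side_f.png",im)
cv2.imwrite("pics/z2.png",cv2.resize(cv2.convertScaleAbs(im[150:250,290:410],alpha=1.7,beta=20),None,fx=5,fy=5,interpolation=cv2.INTER_CUBIC))
```

```text
[ 0.59569425 -0.03162265  0.12875695] [0.4964433  0.14719962 0.10096676]
```

View pics/z2.png

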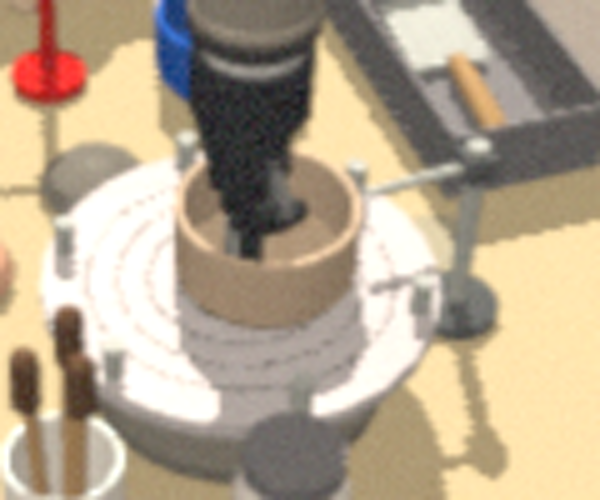

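>>> {"api": "drive_tool", "payload": {
  "increments": "-.003 -.0002 0 0;-.003 -.0002 0 0;-.003 -.0002 0 0;-.003 -.0002 0 0;-.003 -.0002 0 0;-.002 -.0001 0 0;-.001 0 0 0;-.001 0 0 0;0 0 0 0"
}}

```text
t: 14.4
eef_pos: [0.5761, -0.0327, 0.1283]
tool_rot: [-0.0, -0.031, 1.0, 0.0]
contact_force: [0.7, 0.2, 0.4]
gripper_width: -0.0
```

>>> {"api": "drive_tool", "payload": {
  "increments": "-.001 0 0 0;-.001 0 0 0;-.001 0 0 0;-.001 0 0 0;0 0 0 0"
}}

```text
t: 14.82
eef_pos: [0.5727, -0.0326, 0.1286]
tool_rot: [0.001, -0.031, 1.0, 0.0]
contact_force: [1.4, -0.1, -0.3]
gripper_width: 0.002
```

>>> {"api": "drive_tool", "payload": {
  "increments": "-.001 0 0 0;-.001 -.0001 0 0;-.001 0 0 0;0 0 0 0"
}}

```text
t: 15.15
eef_pos: [0.5693, -0.0328, 0.1285]
tool_rot: [0.0, -0.031, 1.0, 0.0]
contact_force: [1.7, 0.6, 1.0]
gripper_width: -0.0
```

>>> {"api": "drive_tool", "payload": {
  "increments": "-.001 0 0 0;-.001 -.0001 0 0;-.001 0 0 0;0 0 0 0"
}}

```text
t: 15.48
eef_pos: [0.5662, -0.033, 0.1284]
tool_rot: [0.0, -0.031, 1.0, 0.0]
contact_force: [2.6, 0.4, 1.5]
gripper_width: 0.003
```

Run:
```python
from h import *
s=bot.get_obs();print(s["eef_pos"],s["contact_force"])
for n in("side","top"): im=bot.read_camera(n)[:,:,::-1];cv2.imwrite(f"pics/{n}_g.png",im)
a=cv2.imread("pics/side_f.png")[150:250,290:410];b=cv2.imread("pics/side_g.png")[150:250,290:410]
cv2.imwrite("pics/z3.png",np.hstack([cv2.resize(cv2.convertScaleAbs(i,alpha=1.7,beta=20),(396,330),interpolation=cv2.INTER_CUBIC) for i in (a,b)]))
```

```text
[ 0.56621743 -0.03295692  0.12842006] [2.55559673 0.41872948 1.54182495]
```

View pics/z3.png

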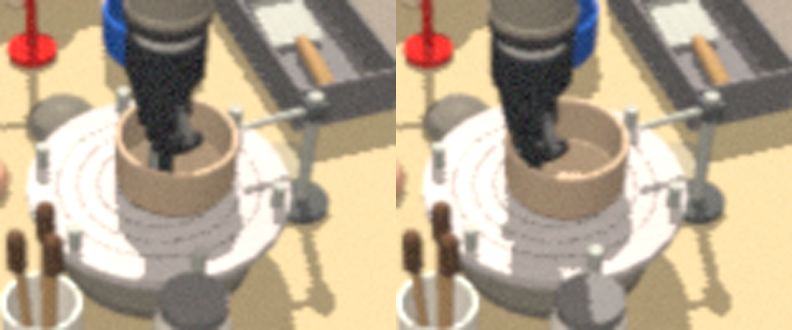

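>>> {"api": "drive_tool", "payload": {
  "increments": "-.001 0 0 0;-.001 -.0001 0 0;-.001 0 0 0;-.001 -.0001 0 0;-.001 0 0 0;-.001 -.0001 0 0;-.001 0 0 0;-.001 -.0001 0 0;0 0 0 0;0 0 0 0"
}}

```text
t: 16.42
eef_pos: [0.558, -0.0334, 0.1282]
tool_rot: [-0.0, -0.031, 1.0, -0.0]
contact_force: [2.4, 0.3, 0.7]
gripper_width: 0.003
```

Run:
```python
from h import *
s=bot.get_obs();print(s["eef_pos"],s["contact_force"])
for n in("side",): im=bot.read_camera(n)[:,:,::-1];cv2.imwrite(f"pics/{n}_h.png",im)
# bowl displacement in the side view along the rim's right edge row band
for t in "fgh":
    im=cv2.imread(f"pics/side_{t}.png"); lab=cv2.cvtColor(im,cv2.COLOR_BGR2LAB).astype(float)
    print(t,[ (lambda r:( 345+np.argmin(np.diff(cv2.GaussianBlur(r.reshape(1,-1),(0,0),1).ravel()))))(lab[v,345:375,2]) for v in range(198,212,2)])
b=cv2.imread("pics/side_h.png")[150:250,290:410]
cv2.imwrite("pics/z4.png",cv2.resize(cv2.convertScaleAbs(b,alpha=1.7,beta=20),(600,500),interpolation=cv2.INTER_CUBIC))
```

```text
[ 0.55804174 -0.03338495  0.12824204] [2.36644491 0.32410687 0.71219094]
f [np.int64(360), np.int64(359), np.int64(360), np.int64(360), np.int64(359), np.int64(358), np.int64(357)]
g [np.int64(358), np.int64(356), np.int64(358), np.int64(358), np.int64(357), np.int64(357), np.int64(356)]
h [np.int64(356), np.int64(355), np.int64(356), np.int64(356), np.int64(356), np.int64(355), np.int64(354)]
```

View pics/z4.png

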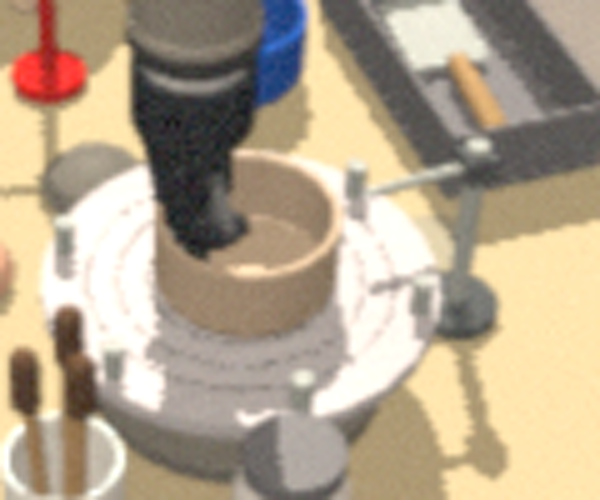

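>>> {"api": "drive_tool", "payload": {
  "increments": ".003 .0002 0 0;.005 .0003 0 0;.006 .0003 0 0;.003 .0002 0 0;0 0 .01 0;0 0 .02 0;0 0 .025 0;0 0 .03 0;-.005 .02 .015 0;-.01 .035 0 0;-.01 .04 0 0;-.01 .04 0 0"
}}

```text
t: 17.47
eef_pos: [0.54, 0.1034, 0.2296]
tool_rot: [0.001, -0.03, 1.0, 0.0]
contact_force: [-0.4, 0.2, -0.5]
gripper_width: -0.0
```

>>> {"api": "drive_tool", "payload": {
  "increments": "-.015 .04 0 0;-.015 .04 0 0;-.015 .04 0 0;-.015 .04 0 0;-.01 .03 0 0;0 0 0 0"
}}

```text
t: 17.97
eef_pos: [0.4679, 0.2968, 0.2293]
tool_rot: [-0.0, -0.037, 0.999, 0.002]
contact_force: [0.2, 1.5, 0.3]
gripper_width: -0.002
```

Run:
```python
from snap import *; from meas import bowl
snap("i")
im=cv2.imread("pics/top_i.png");b,e,k,ff,th=bowl("top",im,(.598,-.031),"pics/m_topi.png");d=b-[.5948,-.0311]
print(b,e,k,ff,d,np.hypot(*d),np.degrees(np.arctan2(d[1],d[0])))
```

```text
[ 0.5975196  -0.03362457] 0.00017861281435116498 358 [ 0.59772496 -0.03366776  0.05983446] [ 0.0027196  -0.00252457] 0.0037107521788044442 -42.87007907985929
```

View pics/c_i.png

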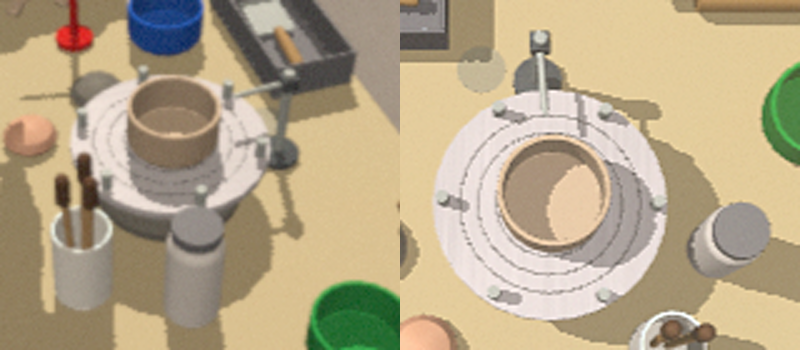

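View pics/m_topi.png

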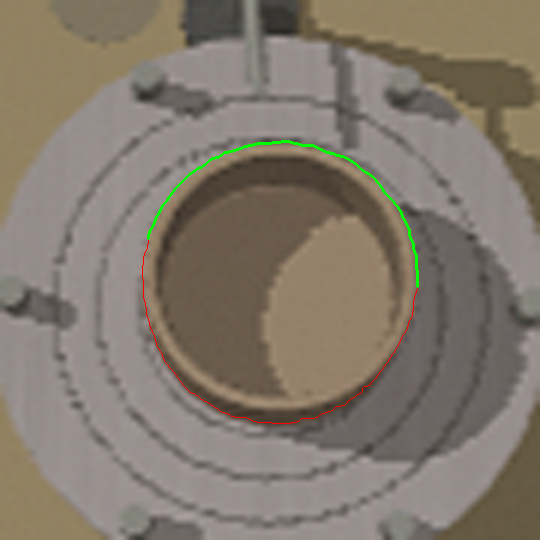

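>>> {"api": "drive_tool", "payload": {
  "increments": ".006 -.015 0 -.05;.013 -.036 0 -.1;.013 -.036 0 -.1;.013 -.036 0 -.1;.013 -.036 0 -.1;.013 -.036 0 -.1;.013 -.036 0 -.1;.013 -.036 0 -.1;.011 -.03 0 -.07;.0075 -.018 0 0;0 0 0 0;0 0 0 0"
}}

```text
t: 19.07
eef_pos: [0.5868, -0.031, 0.2285]
tool_rot: [0.0, 0.374, 0.928, -0.001]
contact_force: [-0.2, 0.2, -1.3]
gripper_width: -0.004
```

>>> {"api": "drive_tool", "payload": {
  "increments": "0 0 0 0;0 0 0 0"
}}

```text
t: 19.23
eef_pos: [0.5867, -0.026, 0.2283]
tool_rot: [-0.0, 0.37, 0.929, 0.0]
contact_force: [-0.1, -0.3, -0.3]
gripper_width: 0.001
```

>>> {"api": "drive_tool", "payload": {
  "increments": "-.002 .003 -.01 0;-.001 .003 -.015 0;0 0 0 0;0 0 0 0;0 0 0 0"
}}

```text
t: 19.65
eef_pos: [0.5843, -0.0198, 0.2035]
tool_rot: [-0.0, 0.369, 0.929, -0.0]
contact_force: [-0.4, 0.5, 0.0]
gripper_width: 0.005
```

>>> {"api": "drive_tool", "payload": {
  "increments": "-.001 .001 -.01 0;0 0 -.015 0;0 0 -.015 0;0 0 -.015 0;0 0 -.012 0;0 0 -.006 0;0 0 -.002 0;0 0 0 0;0 0 0 0"
}}

```text
t: 20.4
eef_pos: [0.5838, -0.0193, 0.1289]
tool_rot: [0.0, 0.37, 0.929, 0.0]
contact_force: [0.2, -0.5, 0.4]
gripper_width: 0.001
```

>>> {"api": "drive_tool", "payload": {
  "increments": "-.0015 .0015 0 0;-.0015 .0015 0 0;-.0015 .0014 0 0;-.0015 .0014 0 0;-.0015 .0014 0 0;-.0015 .0014 0 0;-.0015 .0014 0 0;-.0015 .0014 0 0;-.0007 .0007 0 0;0 0 0 0"
}}

```text
t: 21.23
eef_pos: [0.5704, -0.0069, 0.1283]
tool_rot: [-0.0, 0.37, 0.929, 0.0]
contact_force: [-0.2, -0.1, 0.1]
gripper_width: -0.004
```

>>> {"api": "drive_tool", "payload": {
  "increments": "-.0007 .0007 0 0;-.0007 .0007 0 0;-.0007 .0007 0 0;0 0 0 0;0 0 0 0"
}}

```text
t: 21.65
eef_pos: [0.5686, -0.0053, 0.1284]
tool_rot: [0.0, 0.37, 0.929, -0.0]
contact_force: [0.5, -1.6, 0.2]
gripper_width: -0.005
```

>>> {"api": "drive_tool", "payload": {
  "increments": "-.0006 .0005 0 0;-.0006 .0005 0 0;0 0 0 0"
}}

```text
t: 21.9
eef_pos: [0.5673, -0.0042, 0.1283]
tool_rot: [0.0, 0.37, 0.929, -0.0]
contact_force: [1.6, -1.3, -0.5]
gripper_width: 0.002
```

Run:
```python
from h import *
s=bot.get_obs();print(s["eef_pos"],s["contact_force"])
ims=[]
for n in("side","top"): im=bot.read_camera(n)[:,:,::-1];cv2.imwrite(f"pics/{n}_j.png",im)
for n,x,y in (("side_i",290,150),("side_j",290,150)):
    ims.append(cv2.resize(cv2.convertScaleAbs(cv2.imread(f"pics/{n}.png")[y:y+100,x:x+120],alpha=1.7,beta=20),(396,330),interpolation=cv2.INTER_CUBIC))
cv2.imwrite("pics/z5.png",np.hstack(ims))
```

```text
[ 0.56729777 -0.00420923  0.12833441] [ 1.61287118 -1.27451524 -0.50078473]
```

View pics/z5.png

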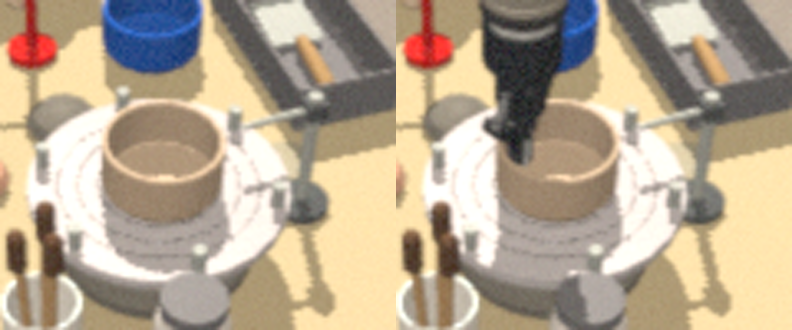

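>>> {"api": "drive_tool", "payload": {
  "increments": "-.0005 .0004 0 0;-.0005 .0004 0 0;-.0004 .0004 0 0;0 0 0 0;0 0 0 0"
}}

```text
t: 22.42
eef_pos: [0.5658, -0.0028, 0.1283]
tool_rot: [-0.0, 0.37, 0.929, 0.0]
contact_force: [1.8, -0.5, -1.0]
gripper_width: -0.002
```

>>> {"api": "drive_tool", "payload": {
  "increments": ".002 -.002 0 0;.004 -.004 0 0;.006 -.006 0 0;.003 -.003 .005 0;0 0 .015 0;0 0 .025 0;0 0 .03 0;0 0 .025 0;-.005 .02 .005 0;-.01 .035 0 0;-.01 .04 0 0;-.01 .04 0 0"
}}

```text
t: 23.42
eef_pos: [0.546, 0.1175, 0.2342]
tool_rot: [0.0, 0.371, 0.929, 0.0]
contact_force: [0.7, 1.6, 0.2]
gripper_width: 0.001
```

>>> {"api": "drive_tool", "payload": {
  "increments": "-.015 .04 0 0;-.015 .04 0 0;-.015 .04 0 0;-.015 .04 0 0;-.01 .03 0 0;0 0 0 0"
}}

```text
t: 23.92
eef_pos: [0.4739, 0.3114, 0.2338]
tool_rot: [-0.001, 0.365, 0.931, 0.002]
contact_force: [-0.5, 0.9, -0.3]
gripper_width: 0.001
```

Run:
```python
from snap import *; from meas import bowl
snap("k")
for t in "ik":
    im=cv2.imread(f"pics/top_{t}.png");b,e,k,ff,th=bowl("top",im,(.597,-.032),"pics/m_topk.png");d=b-[.5948,-.0311]
    print(b,e,k,ff,d,np.hypot(*d),np.degrees(np.arctan2(d[1],d[0])))
```

```text
[ 0.5975196  -0.03362457] 0.00017861281435116498 358 [ 0.59772496 -0.03366776  0.05983446] [ 0.0027196  -0.00252457] 0.0037107521788044442 -42.87007907985929
[ 0.59492248 -0.03051379] 0.00025736150758926685 357 [ 0.59556415 -0.03063819  0.05947863] [0.00012248 0.00058621] 0.0005988654957790087 78.19825176564437
```

View pics/c_k.png

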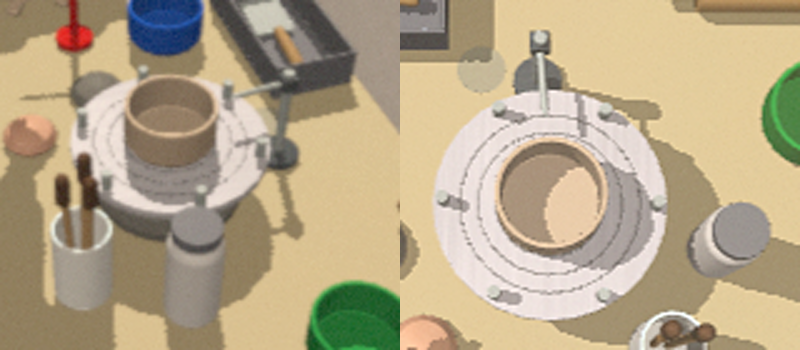

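View pics/m_topk.png

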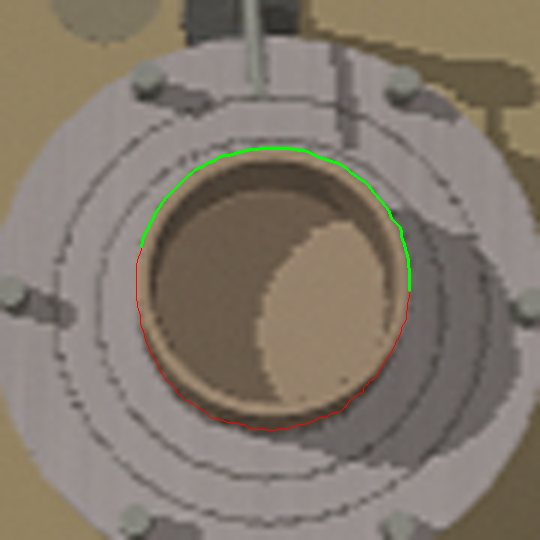

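>>> {"api": "drive_tool", "payload": {
  "increments": "0 0 0 0;0 0 0 0;0 0 0 0;0 0 0 0"
}}

```text
t: 24.35
eef_pos: [0.478, 0.3019, 0.2334]
tool_rot: [0.0, 0.371, 0.929, -0.0]
contact_force: [0.8, 0.1, 0.1]
gripper_width: -0.001
```

```bash
python3 -c "
from station import bot
print(bot.get_obs()['eef_pos'],bot.hand_in())"
```

```text
the job is handed in; nothing more can be done
[0.47804452 0.30185534 0.23337134] None
```

The bowl is centred on the wheel to about 0.6 mm by the top camera. I handed the job in at about 24 s, with the arm clear of everything.

- **Turning:** I pushed the wheel by its pins with the closed fingers, about 174° anticlockwise at no more than about 36°/s. The bowl's high side ended at 3.6°, against 3.55° for the pointer. The wheel then stood still for over 2 s before I touched the bowl.
- **Sliding:** I pushed the bowl's wall from inside at about 12 mm/s, with the force never above about 3 N. That first slide left it 3.7 mm off-centre, about 2.5 mm of that sideways. I made one small corrective push, let go and moved the arm away.
- **Checks:** The pins and pointer looked unchanged after the slide. Nothing else near the wheel looked disturbed in the close-up views.
- **Disagreements:** The side camera put the wheel axis 2–3 mm from where the top camera did, which roughly fits the calibration error. Its fit of the bowl at the pointer also failed, so I relied on the top camera. The path the bowl followed as the wheel turned confirmed the top camera's wheel centre.

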